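# Find the high spot on a bent centrifuge rotor

## Robot

A 6-joint arm with a two-finger parallel gripper is mounted at the origin on the work surface. World frame = base frame: x ahead of the robot, y to its left, z up, the work surface at z = 0. Lengths are in m, angles in rad, forces in N, time in s.
With the tool pointing down it reaches from about 0.35 to 0.975 m from the base axis. Payload 4.9 kg.
Tool frame: the origin (TCP) lies at the very end of the fingers, on their centre line; the grasp point (between the pads) lies 19 mm behind it (ctrl.pinch_z is the distance from the TCP to the grasp point, in m); z points along the fingers, y is the direction in which the jaws open and shut (so a half turn about z gives the same grasp; the last joint's range is limited). The gripper opens to 85 mm and grips with 20 to 120 N. Pads are 22 mm wide; open, the fingers measure 114 mm over their backs; the gripper's body (76 mm by 85 mm) begins 54 mm behind the grasp point. The pads swing forward as they close: fully open they stand 13 mm farther back than shut.
Start: joints at [1.003, 0.053, 1.613, -0, 1.476, -0.119], TCP at [0.271, 0.563, 0.231] pointing down, gripper open.
Joint ranges: [-3.01, 3.01], [-1.01, 2.22], [0.06, 2.58], [-1.02, 4.17], [0.09, 2.62], [-3.14, 3.14]. Speed limits (rad/s): [2.57, 2.57, 3.14, 3.14, 3.14, 3.14].

## Interface

Orientations are given as a rotation vector (axis times angle).
In Python, from station import ctrl gives the robot as it stands.
- The arm moves only by the tool carry_out, never from a script. Its argument "series" is a list of rows, each a list of 7 numbers: the shift along the world's x, y, z each as a share of 0.025 m, from -1 to 1, then the turn, a rotation vector about the world's x, y, z each as a share of 0.1 rad, from -1 to 1, then the opening, from 0 (shut) to 1 (fully open). A call has 1 to 12 rows; each row shifts and turns the commanded pose from where the row before left it; what a row does not reach is not made up. A row lasts 1/10 s, in which the tool goes at most 50 mm and 8.59 degrees, less where a joint would pass 70% of its speed; a pose out of reach is approached as far as the arm can. A call with a number of a shift or a turn outside -1 to 1 is refused whole. A call with a gripper value outside its range is refused whole. The fingers move at their own pace and stop on an object; "grip_force" is the grip in N (left out, the last holds). Time passes only in rows, so rows that do not move let the fingers close. It gives the time, the measured TCP pose, the force and the opening at its end, in the units of the state.
- ctrl.get_obs(): the state, without advancing time (a new reading comes with each control period).
- ctrl.get_image(name): name is "side" or "top"; returns a dict with "frame" (480x640x3 uint8, blue, green, red), "fx", "fy", "cx", "cy" (pixels), "R" (3x3) and "t" (3): a world point X has camera coordinates R X + t. Camera axes: x right, y down, z forward; pixel columns grow to the right and rows downward; lengths in m; the calibration is good to about 2 mm. A picture is of the moment at which its call begins. There is no depth.
- ctrl.finish_job(): hands the job in, once; it reports no verdict.
Trained networks look in a picture, given as the dict that the camera call returned (one of the last four; its "shot" number tells which), for a name from the list of things; names that differ only in an ending like _2 or _b are one class to them, and where a whole thing is asked for, a point or a joint stands for the part that bears it (a point fixed in the world has none). Each returns a list of dicts, best first, with "p" (0 to 1); they miss things now and then, are a little off and sometimes report something else, mostly with a low value. They report only what shows in the picture. A call takes as long as a camera call.
- ctrl.trace(picture, name): "mask" (480x640 bool, what is visible of it) and "rect" ([left, top, width, height] as shares, 0 to 1, of the picture: columns of its width, rows of its height, round what is visible of it).
- ctrl.mark_of(picture, name): "position" ([column, row] as shares, 0 to 1, of the picture: columns of its width, rows of its height: a listed point, or the origin of a listed thing).
The state is a dict: "t": time; "q": joint angles; "dq": joint speeds; "effort": joint torques, N m; "tool_pos": TCP position; "tool_rot": TCP orientation; "contact_force": force on the tool from outside, world axes, zero at the start; "wrist_torque": the same for the moment, N m; "opening": finger opening in m.
Only numpy, scipy, OpenCV 4.12 (cv2) and the standard library are available. Lean on these libraries where they do the work, as an engineer would, in place of code of your own. Each camera call takes 0.05 s, during which the arm holds its last target.

## Task

The rim of the bench centrifuge's rotor has been bent up at one spot. First push the dial indicator all the way down its column by its cap so that its sprung plunger presses on the rim, then turn the rotor by its bar grip until the high spot is centred under the plunger, leave it there with the indicator still down, and let go. Leave the bottle, the jar and the spare rotor where they are.

Things in the scene. Friction and masses are not known exactly. Their poses are not given: they have to be found in the camera images.
- cap_top (a point): Centre of the top of the dial indicator's round steel press cap (28 mm across), above a dial body 50 mm across. Its height is about 186 mm above the table when up, 166 mm when fully down. The cap is 88 mm from the rotor's axis; the indicator rides on an upright steel column (16 mm thick, 195 mm high) 77 mm farther out on the same line.
- indicator (a joint): How far the indicator has been pushed down its column, m: 0 up, 0.020 at its firm bottom stop. It takes about 6 N to push down and stays where it is left.
- plunger (a joint): How far the sprung plunger (steel rod with an 8 mm ball tip, straight below the cap) is pushed into the indicator, m: 0 free, at most 0.015. With the indicator fully down it reads about 0.004 on the plain rim and 0.012 on the high spot (1 to 2 N). The dial's needle shows it.
- rotor_grip (a point): Centre of the upright dark steel bar grip on the rotor's axis, 127 mm above the table: 16 mm thick (point x), 52 mm long (point y, pointing to the high spot), 44 mm high, z up. The rotor is an aluminium plate 190 mm across, top 80 mm above the table, on a grey centrifuge 240 x 240 mm and 60 mm high.
- rotor (a joint): Angle of the rotor, rad: 0 when its high spot is centred under the plunger, growing anticlockwise seen from above. It starts at -1.2 to -0.6, so it needs an anticlockwise turn of as much; it turns against about 0.1 N m of friction and stays where it is left.
- high_spot (a point): Middle of the high spot, on top of it: the only hump on the rotor's rim, same aluminium, 8 mm above the plate, flat for 20 mm along the rim with a ramp of 18 mm on each side; 88 mm from the rotor's axis. Same axes as rotor_grip.
- bottle_mid (a point): Centre of a loose amber glass bottle, 52 mm across and 115 mm tall, standing on the table beside the centrifuge; leave it alone.
- jar_mid (a point): Centre of a loose glass jar with a brass lid, 52 mm across and 55 mm tall, standing on the table beside the centrifuge; leave it alone.
- spare_mid (a point): Centre of the plate of a loose spare rotor lying on the table, an aluminium disc 150 mm across and 12 mm thick with a low hub and no bar grip; leave it alone.

How it is judged:
On the way, in this order (a step that is already met when the one before it is completed fails the run):
1. the indicator is down and its plunger presses on the rim away from the high spot (value of joint indicator above 0.016 m and value of joint plunger above 0.001 m and value of joint rotor below -0.4 rad), for 0.2 s.
2. with the indicator still down the high spot has been turned under the plunger (value of joint indicator above 0.016 m and value of joint plunger above 0.006 m and value of joint rotor between -0.175 and 0.175 rad), for 0.2 s.
At the end, for the whole second after the job is handed in: The indicator is down (within 4 mm of its bottom stop), its plunger is pushed in more than 6 mm by the high spot, the rotor rests with the high spot within 10 degrees of the plunger, and the robot has let go (all of step 2 and velocity of joint rotor between -0.05 and 0.05 rad/s); the robot touches nothing.
It fails at once if the bottle is moved more than 30 mm (distance of bottle_mid from where it was at the start of the episode above 0.03 m).
It fails at once if the jar is moved more than 30 mm (distance of jar_mid from where it was at the start of the episode above 0.03 m).
It fails at once if the spare rotor is moved more than 30 mm (distance of spare_mid from where it was at the start of the episode above 0.03 m).
It also fails if it takes over 40 s, if anything falls off the work surface, if the arm or the gripper's body presses on something with over 40 N, if the wrist force passes 120 N, or if a joint passes its speed limit or range.

## Working session

There is one attempt and no reset: what is moved stays moved. The work goes in short steps, Python scripts to look and compute and a tool call to move; the robot and the scene stay as the last step left them, time stands still between calls to the robot, and variables do not carry over. Pictures are saved under pics/ and viewed, and the job is handed in when it is done.

Besides the shell and the picture viewer there is one more tool, called after "Emit:" as name([rows], argument=value, ...), one row to a line, values as JSON. carry_out: Moves the arm, as the interface text tells. Shift numbers are shares of 0.025 m and turn numbers shares of 0.1 rad, none past 1 either way. Its arguments: {"type":"object","properties":{"series":{"type":"array"},"grip_force":{"type":"number"}},"required":["series"]}

```bash
mkdir -p pics; ls; cat > h.py <<'E'
import numpy as np, cv2
from station import ctrl
def ray(im,uv):
    R=np.array(im["R"]);t=np.array(im["t"]);
    u,v=uv[0]*640,uv[1]*480
    d=R.T@np.array([(u-im["cx"])/im["fx"],(v-im["cy"])/im["fy"],1]);return -R.T@t,d
def atz(im,uv,z):
    c,d=ray(im,uv);return c+d*(z-c[2])/d[2]
def tri(a,ua,b,ub):
    c1,d1=ray(a,ua);c2,d2=ray(b,ub)
    s=np.linalg.lstsq(np.array([d1,-d2]).T,c2-c1,rcond=None)[0]
    p,q=c1+d1*s[0],c2+d2*s[1];return (p+q)/2,np.linalg.norm(p-q)
E
python3 - <<'E'
from h import *
np.set_printoptions(precision=4,suppress=True)
o=ctrl.get_obs();print(o)
S=ctrl.get_image("side");T=ctrl.get_image("top")
cv2.imwrite("pics/s0.png",S["frame"]);cv2.imwrite("pics/t0.png",T["frame"])
Z=dict(cap_top=.186,rotor_grip=.127,high_spot=.088,bottle_mid=.0575,jar_mid=.0275,spare_mid=.006)
for n,z in Z.items():
    a=ctrl.mark_of(S,n);b=ctrl.mark_of(T,n)
    for l,im in((a,S),(b,T)):
        for r in l[:2]: print(n,im is T,round(r["p"],2),np.array(r["position"])*[640,480],atz(im,r["position"],z))
    if a and b: print("  tri",*tri(S,a[0]["position"],T,b[0]["position"]))
E
```

```text
pics
{'t': 0.0, 'q': array([ 1.003 ,  0.0534,  1.6143, -0.    ,  1.476 , -0.119 ]), 'dq': array([-0.0001,  0.0011,  0.0006,  0.0011,  0.0018,  0.0012]), 'effort': array([  0.0008, -39.3669, -37.0182,  -0.    ,   0.0069,   0.    ]), 'tool_pos': array([0.2708, 0.5626, 0.23  ]), 'tool_rot': array([-0.6989, -3.0621,  0.0032]), 'contact_force': array([-0.2114,  0.4986, -0.8734]), 'wrist_torque': array([ 0.0416, -0.033 ,  0.0101]), 'opening': 0.08569317883149559}
cap_top False 0.89 [329.024 208.08 ] [0.5646 0.0797 0.186 ]
cap_top True 0.9 [300.48  224.208] [0.5712 0.082  0.186 ]
  tri [0.5686 0.0825 0.1836] 0.006171341488830196
rotor_grip False 0.41 [434.176 332.784] [ 0.6713 -0.2196  0.127 ]
rotor_grip True 0.98 [338.816 224.784] [0.5844 0.0064 0.127 ]
  tri [ 0.726  -0.0326 -0.17  ] 0.15662055531249205
high_spot False 0.96 [353.792 238.608] [0.6219 0.0733 0.088 ]
high_spot True 0.87 [305.472 210.   ] [0.6243 0.0762 0.088 ]
  tri [0.6241 0.0764 0.0847] 0.0018985136391189363
bottle_mid False 0.72 [354.176 377.424] [ 0.5235 -0.229   0.0575]
bottle_mid False 0.19 [329.6   206.016] [0.6115 0.2203 0.0575]
bottle_mid True 0.74 [440.576 263.184] [ 0.5187 -0.2164  0.0575]
  tri [ 0.5241 -0.2209  0.0419] 0.006260245492149949
jar_mid False 0.75 [433.408 334.8  ] [ 0.7127 -0.1667  0.0275]
jar_mid True 0.96 [412.8   177.984] [ 0.7191 -0.1662  0.0275]
  tri [ 0.7164 -0.1658  0.0263] 0.005961388061593805
spare_mid False 0.61 [274.112 195.408] [0.5009 0.3511 0.006 ]
spare_mid True 0.94 [183.488 270.624] [0.5002 0.3504 0.006 ]
  tri [0.5004 0.3501 0.0069] 0.0006826751556137697
```

View pics/s0.png

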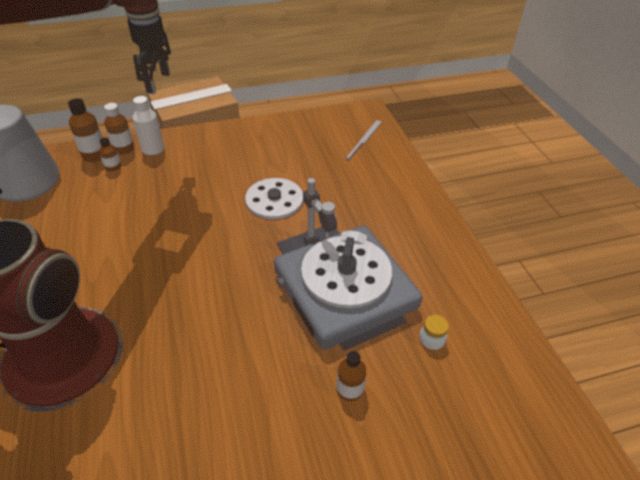

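View pics/t0.png

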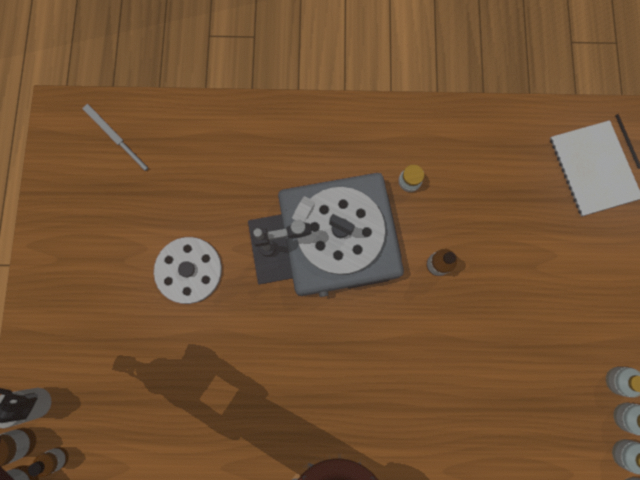

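```bash
python3 - <<'E'
from h import *
np.set_printoptions(precision=4,suppress=True)
S=ctrl.get_image("side");T=ctrl.get_image("top")
a=cv2.resize(T["frame"][160:310,235:435],(800,600),interpolation=cv2.INTER_CUBIC);cv2.imwrite("pics/t1.png",a)
a=cv2.resize(S["frame"][170:350,260:500],(800,600),interpolation=cv2.INTER_CUBIC);cv2.imwrite("pics/s1.png",a)
for n in("rotor_grip","rotor","indicator","cap_top"):
  for nm,im in(("S",S),("T",T)):
    for r in ctrl.trace(im,n)[:2]:
        m=r["mask"].astype(np.uint8);print(n,nm,r["p"],m.sum(),np.array(r["rect"])*[640,480,640,480])
        c=max(cv2.findContours(m,0,1)[0],key=len);h=cv2.convexHull(c)
        if len(h)>5:print("  ell",cv2.fitEllipse(h))
for nm,im in(("S",S),("T",T)):
  # camera pos
  print(nm,-np.array(im["R"]).T@im["t"],im["fx"])
for n,z in(("cap_top",.186),("rotor_grip",.127),("high_spot",.088)):
  a=ctrl.mark_of(S,n);b=ctrl.mark_of(T,n)
  for r in a[:3]:print(n,"S",r["p"],np.array(r["position"])*[640,480],atz(S,r["position"],z))
  for r in b[:1]:print(n,"T",r["p"],np.array(r["position"])*[640,480],atz(T,r["position"],z))
E
```

```text
rotor_grip S 0.73 5271 [301.184 228.288  92.416  79.92 ]
  ell ((346.60272216796875, 269.3853759765625), (76.82743072509766, 90.07054901123047), 88.89337921142578)
rotor_grip T 0.85 5941 [291.072 185.904  93.504  87.408]
  ell ((339.04571533203125, 229.0144500732422), (86.11429595947266, 92.510009765625), 112.67461395263672)
rotor S 0.56 5337 [300.288 226.896  94.976  81.6  ]
  ell ((346.5867004394531, 269.7483215332031), (76.6119155883789, 90.52272033691406), 91.30996704101562)
rotor T 0.98 6057 [292.8   188.88   92.992  85.104]
  ell ((338.5677185058594, 229.306884765625), (87.19749450683594, 93.38249969482422), 113.6158218383789)
indicator S 0.64 701 [303.616 193.2    34.816  40.32 ]
  ell ((320.0564880371094, 208.86146545410156), (26.01702308654785, 47.4049186706543), 144.48167419433594)
indicator T 0.95 672 [252.096 220.8    61.888  22.512]
  ell ((281.2640075683594, 233.19515991210938), (21.479249954223633, 62.48802185058594), 78.55498504638672)
cap_top S 0.68 705 [301.888 189.408  35.904  46.896]
  ell ((319.8375549316406, 211.04794311523438), (28.060651779174805, 50.887081146240234), 154.0994415283203)
cap_top T 0.72 702 [254.976 216.192  58.624  29.616]
  ell ((280.6775817871094, 233.00196838378906), (23.059995651245117, 64.3241195678711), 78.25106048583984)
S [ 0.3251 -0.6588  0.8943] 516.2417808852532
T [0.3696 0.044  1.0917] 484.5630685100517
cap_top S 0.79 [329.92  205.008] [0.569  0.0881 0.186 ]
cap_top T 0.77 [300.096 223.92 ] [0.5718 0.0828 0.186 ]
rotor_grip S 0.81 [347.904 251.616] [0.5843 0.0061 0.127 ]
rotor_grip T 0.82 [339.072 223.008] [0.5881 0.0059 0.127 ]
high_spot S 0.87 [354.112 236.88 ] [0.6243 0.0782 0.088 ]
high_spot S 0.28 [355.776 376.704] [ 0.5194 -0.2441  0.088 ]
high_spot T 0.71 [304.896 210.912] [0.6222 0.0774 0.088 ]
```

View pics/t1.png

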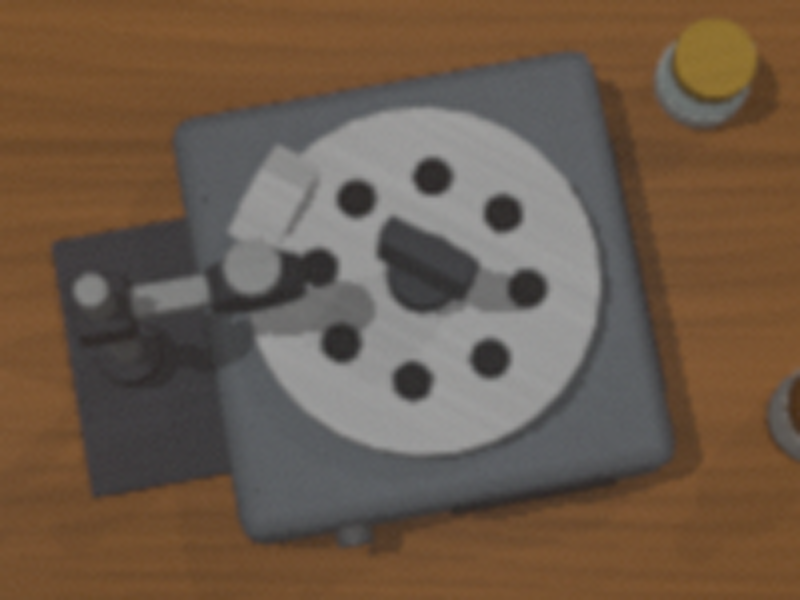

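View pics/s1.png

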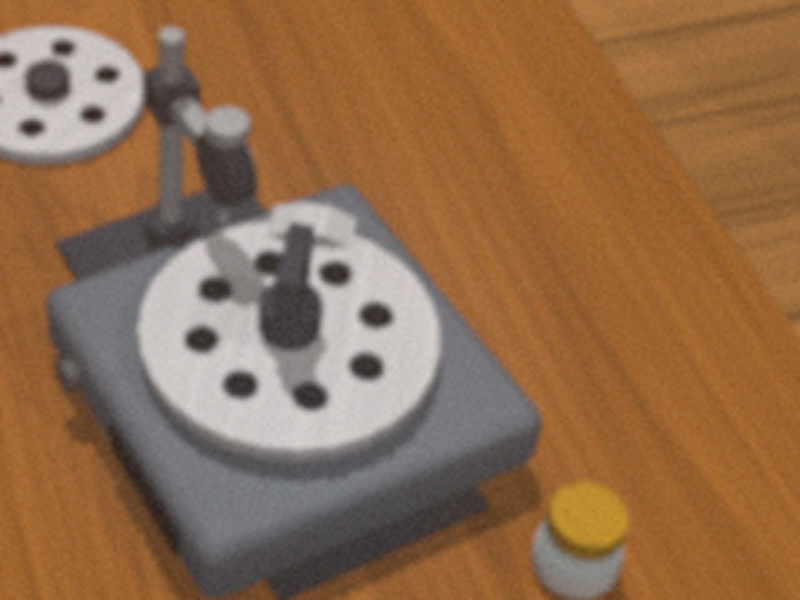

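```bash
python3 - <<'E'
from h import *
np.set_printoptions(precision=4,suppress=True)
S=ctrl.get_image("side");T=ctrl.get_image("top")
f=lambda u,v:(u/640,v/480)
print("cap T",atz(T,f(298,227),.186),"S",atz(S,f(328.4,206),.186),tri(S,f(328.4,206),T,f(298,227)))
print("plate T",atz(T,f(341.75,230.25),.08))
print("plate S",atz(S,f(260+290*.3,170+326*.3),.08))
print("griptop T",atz(T,f(343,221.5),.149))
# grip top edge ends in T crop: (393,218)->(475,270)
print(atz(T,f(235+393/4,160+222/4),.149),atz(T,f(235+475/4,160+270/4),.149))
# column top T
print("col",atz(T,f(235+91/4,160+290/4),.195),"S",atz(S,f(260+172*.3,170+35*.3),.195))
print("high",atz(T,f(235+274/4,160+195/4),.088),atz(S,f(260+315*.3,170+222*.3),.088))
E
```

```text
cap T [0.5657 0.0867 0.186 ] S [0.5652 0.086  0.186 ] (array([0.5656, 0.0867, 0.1853]), np.float64(0.00044064499551322873))
plate T [ 0.5831 -0.0018  0.08  ]
plate S [0.5841 0.0035 0.08  ]
griptop T [ 0.5864 -0.0011  0.149 ]
[0.5984 0.0185 0.149 ] [ 0.5745 -0.0225  0.149 ]
col [0.5519 0.1619 0.195 ] S [0.5505 0.1629 0.195 ]
high [0.6269 0.0805 0.088 ] [0.6253 0.0787 0.088 ]
```

Emit:
carry_out([
  [0.59,-0.95,0.2,0,0,-0.82,0],
  [0.59,-0.95,0.2,0,0,-0.82,0],
  [0.59,-0.95,0.2,0,0,-0.82,0],
  [0.59,-0.95,0,0,0,-0.82,0],
  [0.59,-0.95,0,0,0,-0.82,0],
  [0.59,-0.95,0,0,0,-0.82,0],
  [0.59,-0.95,0,0,0,-0.82,0],
  [0.59,-0.95,0,0,0,-0.82,0],
  [0.59,-0.95,0,0,0,-0.82,0],
  [0.59,-0.95,0,0,0,-0.82,0],
])

```text
t: 2.6
tool_pos: [0.4192, 0.3246, 0.2465]
tool_rot: [1.866, 2.527, 0.001]
contact_force: [2.4, 0.5, 0.3]
opening: -0.0
```

Emit:
carry_out([
  [0.59,-0.95,0,0,0,-0.82,0],
  [0.59,-0.95,0,0,0,-0.82,0],
  [0.59,-0.95,0,0,0,-0.82,0],
  [0.59,-0.95,0,0,0,-0.82,0],
  [0.59,-0.95,0,0,0,-0.82,0],
  [0.59,-0.95,0,0,0,-0.82,0],
  [0.59,-0.95,0,0,0,-0.82,0],
  [0.59,-0.95,0,0,0,-0.82,0],
  [0.59,-0.95,0,0,0,-0.82,0],
  [0.59,-0.95,0,0,0,-0.82,0],
  [0,0,0,0,0,0,0],
  [0,0,0,0,0,0,0],
])

```text
t: 3.8
tool_pos: [0.5662, 0.0878, 0.2462]
tool_rot: [-2.716, -1.578, 0.0]
contact_force: [0.3, -0.9, 0.4]
opening: 0.0002
```

Emit:
carry_out([
  [0,0,-0.8,0,0,0,0],
  [0,-0.04,-0.8,0,0,0,0],
  [0,0,-0.4,0,0,0,0],
  [0,0,-0.2,0,0,0,0],
  [0,0,-0.2,0,0,0,0],
  [0,0,-0.2,0,0,0,0],
  [0,0,-0.2,0,0,0,0],
])

```text
t: 4.5
tool_pos: [0.5666, 0.0875, 0.1782]
tool_rot: [2.716, 1.579, 0.002]
contact_force: [-4.4, 0.7, 6.7]
opening: 0.0004
```

```bash
cat > look.py <<'E'
import sys
from h import *
S=ctrl.get_image("side");T=ctrl.get_image("top");k=sys.argv[1]
a=cv2.resize(T["frame"][160:310,235:435],(800,600),interpolation=cv2.INTER_CUBIC);cv2.imwrite(f"pics/t{k}.png",a)
a=cv2.resize(S["frame"][170:350,260:500],(800,600),interpolation=cv2.INTER_CUBIC);cv2.imwrite(f"pics/s{k}.png",a)
E
python3 look.py 2
```

```text
(no output)
```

View pics/s2.png

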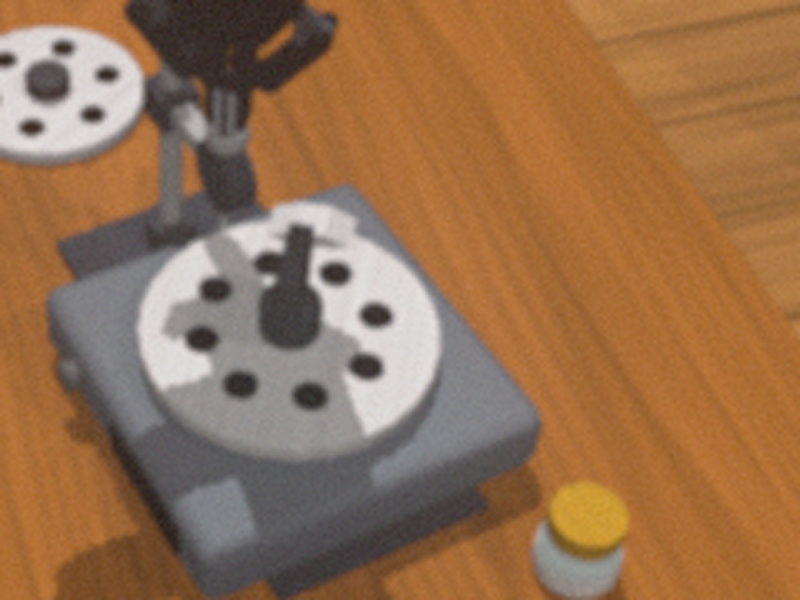

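The closed fingers stand on the cap at about (225,140) in the crop, and the indicator is moving down. I'll keep pressing down to the stop.

Emit:
carry_out([
  [0,0,-0.2,0,0,0,0],
  [0,0,-0.2,0,0,0,0],
  [0,0,-0.15,0,0,0,0],
  [0,0,0,0,0,0,0],
])

```text
t: 5.0
tool_pos: [0.5668, 0.0874, 0.166]
tool_rot: [2.716, 1.579, 0.002]
contact_force: [-5.8, 0.7, 12.9]
opening: -0.0006
```

Emit:
carry_out([
  [0,0,-0.1,0,0,0,0],
  [0,0,-0.05,0,0,0,0],
  [0,0,0,0,0,0,0],
  [0,0,0,0,0,0,0],
])

```text
t: 5.4
tool_pos: [0.567, 0.0874, 0.1659]
tool_rot: [2.715, 1.579, 0.003]
contact_force: [-13.5, 0.0, 25.2]
opening: 0.0005
```

Emit:
carry_out([
  [0,0,0.6,0,0,0,0],
  [0,0,1,0,0,0,0],
  [0,0,1,0,0,0,0.6],
  [0.16,-0.87,0,0,0,0,0.6],
  [0.16,-0.87,0,0,0,0,0.6],
  [0.16,-0.87,0,0,0,0,0.6],
  [0.16,-0.87,0,0,0,0,0.6],
  [0,0,0,0,0,0,0.6],
  [0,0,0,0,0,0,0.6],
])

```text
t: 6.3
tool_pos: [0.5823, -0.0001, 0.2238]
tool_rot: [-2.717, -1.577, -0.0]
contact_force: [-0.2, -0.3, -0.5]
opening: 0.051
```

```bash
python3 look.py 3; python3 -c "
from h import *
print(ctrl.get_obs())"
```

```text
{'t': 6.4, 'q': array([-1.26754574e-01, -4.39246946e-02,  1.72245023e+00,  3.10245423e-04,
        1.46309935e+00,  3.90671980e-01]), 'dq': array([ 0.0093814 , -0.00191601,  0.00263627,  0.00184219,  0.00144027,
        0.00010726]), 'effort': array([-4.19569379e-01, -3.49101090e+01, -3.69772017e+01, -1.59772311e-02,
       -6.35150369e-03,  2.04232449e-03]), 'tool_pos': array([0.5821012, 0.0007053, 0.2237665]), 'tool_rot': array([-2.71563611e+00, -1.57900696e+00, -2.54317409e-04]), 'contact_force': array([ 0.22739596,  0.7606592 , -0.3118186 ]), 'wrist_torque': array([ 0.02013612, -0.00455891, -0.0008143 ]), 'opening': 0.051072851684669573}
```

View pics/s3.png

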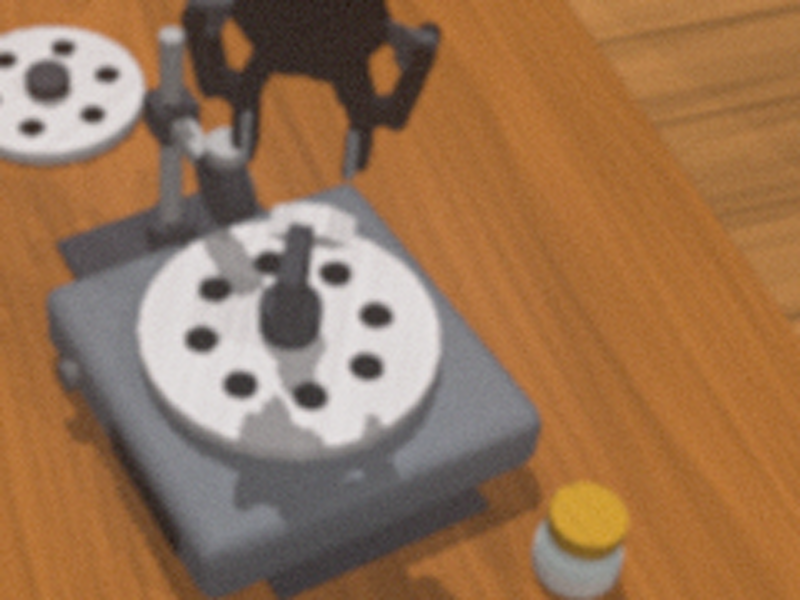

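View pics/t3.png

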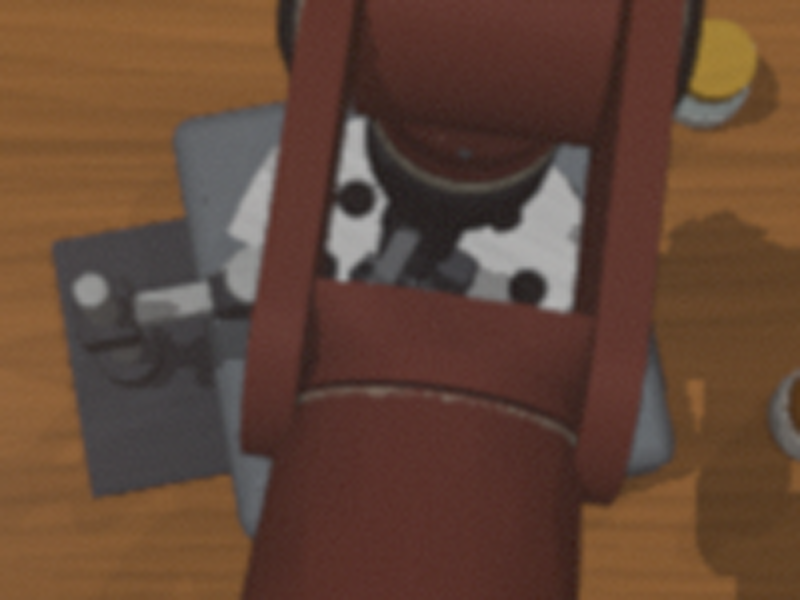

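Emit:
carry_out([
  [0,0,-0.7,0,0,0,0.6],
  [0,0,-0.7,0,0,0,0.6],
  [0,0,-0.7,0,0,0,0.6],
  [0,0,-0.7,0,0,0,0.6],
  [0,0,-0.7,0,0,0,0.6],
  [0,0,-0.6,0,0,0,0.6],
  [0,0,-0.3,0,0,0,0.6],
  [0,0,0,0,0,0,0.6],
])

```text
t: 7.2
tool_pos: [0.5809, 0.0004, 0.1115]
tool_rot: [-2.714, -1.578, 0.004]
contact_force: [0.2, -0.8, 0.5]
opening: 0.051
```

```bash
python3 look.py 4
```

```text
(no output)
```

View pics/s4.png

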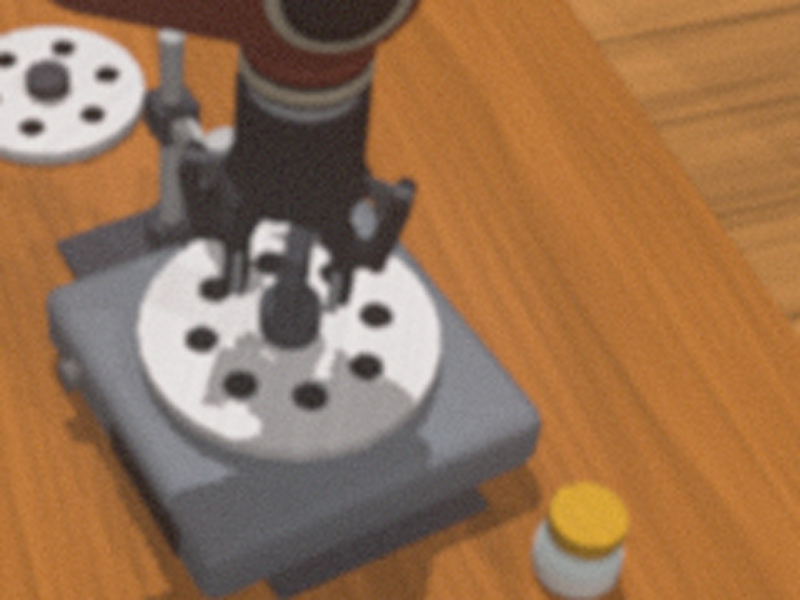

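Emit:
carry_out([
  [0.06,0,0,0,0,0,0.4],
  [0,0,0,0,0,0,0.2],
  [0,0,0,0,0,0,0],
  [0,0,0,0,0,0,0],
  [0,0,0,0,0,0,0],
], grip_force=30)

```text
t: 7.8
tool_pos: [0.5836, 0.0005, 0.115]
tool_rot: [-2.716, -1.578, -0.0]
contact_force: [-4.0, 2.6, 4.9]
opening: 0.0154
```

Emit:
carry_out([
  [0.02,0,0.12,0,0,0.3,0],
  [0,0,0,0,0,0.6,0],
  [0,0,0,0,0,0.6,0],
  [0,0,0,0,0,0.6,0],
  [0,0,0,0,0,0.6,0],
  [0,0,0,0,0,0.6,0],
  [0,0,0,0,0,0.6,0],
  [0,0,0,0,0,0.6,0],
  [0,0,0,0,0,0.6,0],
  [0,0,0,0,0,0.6,0],
  [0,0,0,0,0,0.6,0],
  [0,0,0,0,0,0.6,0],
])

```text
t: 9.0
tool_pos: [0.5853, 0.0002, 0.1151]
tool_rot: [2.018, 2.405, 0.004]
contact_force: [10.8, 0.8, -11.8]
opening: 0.0156
```

Emit:
carry_out([
  [0,0,0,0,0,0,0],
  [0,0,0,0,0,0,0],
])

```text
t: 9.2
tool_pos: [0.5853, 0.0002, 0.1151]
tool_rot: [2.019, 2.403, 0.004]
contact_force: [9.9, 0.2, -11.1]
opening: 0.0153
```

```bash
python3 look.py 5; python3 -c "
from h import *
from scipy.spatial.transform import Rotation as R
o=ctrl.get_obs();y=R.from_rotvec(o['tool_rot']).as_matrix()[:,1];print(np.degrees(np.arctan2(y[1],y[0])),o['contact_force'],o['wrist_torque'],o['opening'],o['tool_pos'])"
```

```text
9.935605255063129 [  9.81653103   0.87117256 -11.11521786] [ 0.17109825 -1.20251832  0.22061445] 0.015763752282001168 [5.85332598e-01 1.62727539e-04 1.15140408e-01]
```

View pics/s5.png

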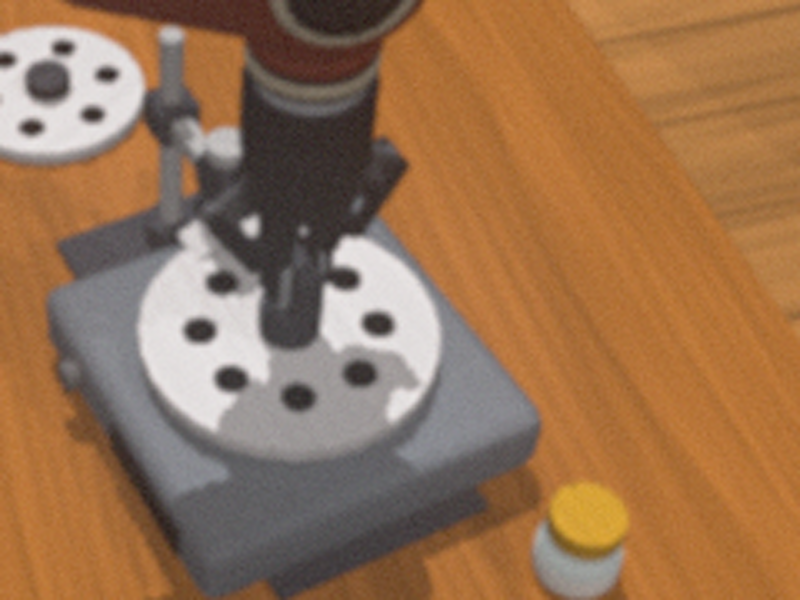

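View pics/t5.png

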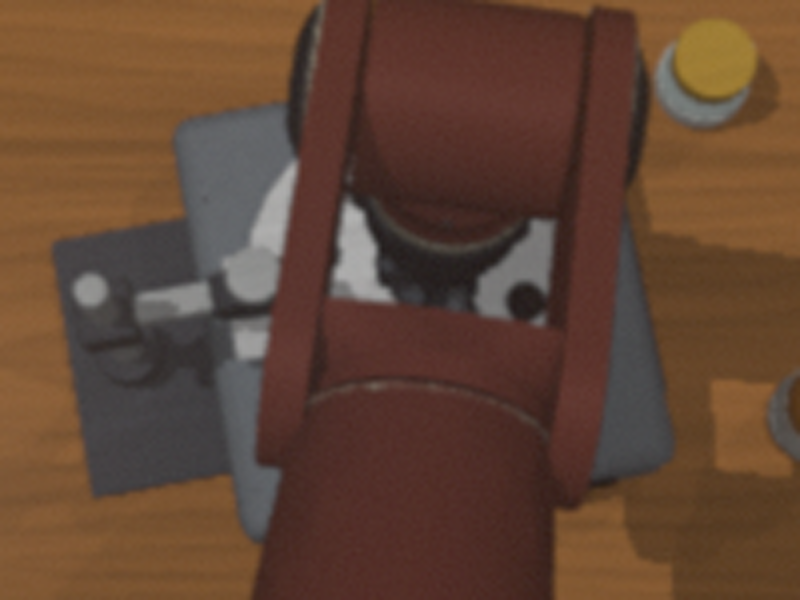

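Emit:
carry_out([
  [0.08,0,-0.08,0,0,0,0],
  [0,0,0,0,0,0.1,0],
  [0,0,0,0,0,0,0.2],
  [0,0,0,0,0,0,0.5],
  [0,0,0,0,0,0,0.6],
  [0,0,0.3,0,0,0,0.6],
  [0,0,0.8,0,0,0,0.6],
  [0,0,0.8,0,0,0,0.6],
  [0,0,1,0,0,0,0.6],
  [0,0,1,0,0,0,0.6],
  [0,0,1,0,0,0,0.6],
  [0,0,1,0,0,0,0.6],
])

```text
t: 10.5
tool_pos: [0.5863, 0.0, 0.2642]
tool_rot: [2.01, 2.413, 0.001]
contact_force: [1.3, 0.2, -0.5]
opening: 0.0511
```

Emit:
carry_out([
  [-0.8,-1,0,0,0,0,0.6],
  [-0.8,-1,0,0,0,0,0.6],
  [-0.8,-1,0,0,0,0,0.6],
  [-0.8,-1,0,0,0,0,0.6],
  [0,-1,0,0,0,0,0.6],
  [0,-1,0,0,0,0,0.6],
  [0,-1,0,0,0,0,0.6],
  [0,-1,0,0,0,0,0.6],
  [0,-1,0,0,0,0,0.6],
  [0,-1,0,0,0,0,0.6],
  [0,0,0,0,0,0,0.6],
])

```text
t: 11.6
tool_pos: [0.506, -0.2524, 0.2629]
tool_rot: [2.013, 2.41, -0.001]
contact_force: [-0.2, 0.1, 0.1]
opening: 0.0513
```

```bash
python3 look.py 6
```

```text
(no output)
```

View pics/s6.png

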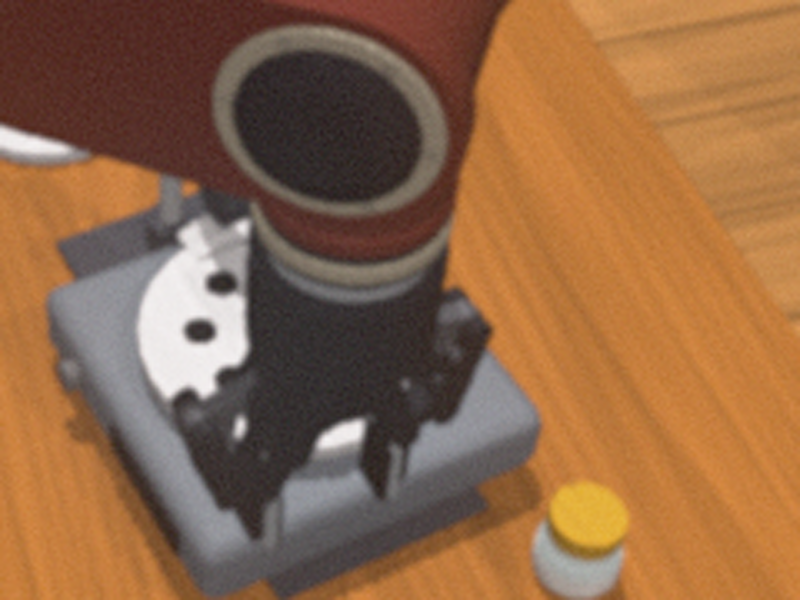

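View pics/t6.png

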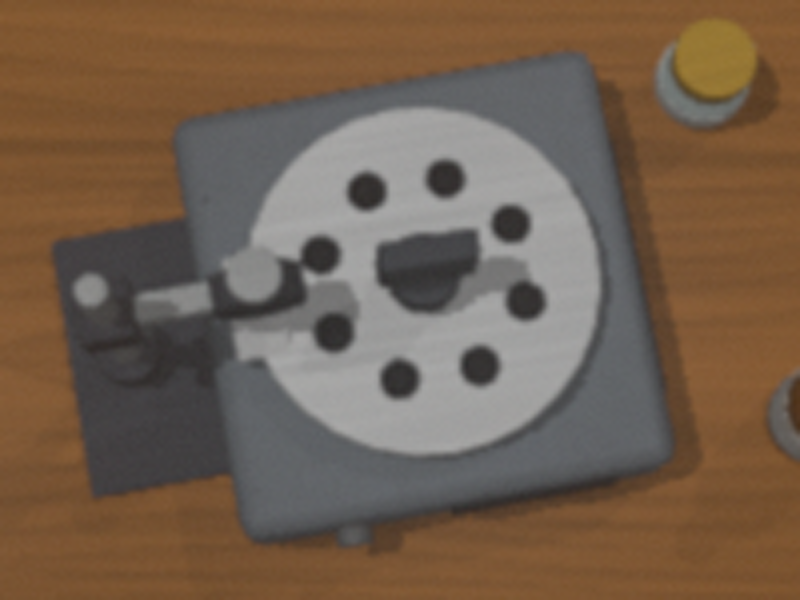

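Emit:
carry_out([
  [-1,-1,0.5,0,0,0,0.6],
  [-1,-1,0.5,0,0,0,0.6],
  [-1,-1,0.5,0,0,0,0.6],
  [-1,-1,0.5,0,0,0,0.6],
  [-0.5,-1,0,0,0,0,0.6],
  [-0.5,-1,0,0,0,0,0.6],
  [0,-1,0,0,0,0,0.6],
  [0,-1,0,0,0,0,0.6],
  [0,0,0,0,0,0,0.6],
])

```text
t: 12.6
tool_pos: [0.3811, -0.451, 0.3121]
tool_rot: [-2.012, -2.413, 0.0]
contact_force: [0.8, -0.4, -0.4]
opening: 0.0511
```

```bash
python3 look.py 7; python3 - <<'E'
from h import *
np.set_printoptions(precision=4,suppress=True)
S=ctrl.get_image("side");T=ctrl.get_image("top")
ax=np.array([.583,0])
for n,z in(("cap_top",.166),("rotor_grip",.127),("high_spot",.088),("bottle_mid",.0575),("jar_mid",.0275),("spare_mid",.006)):
  a=ctrl.mark_of(S,n);b=ctrl.mark_of(T,n)
  for im,l in((S,a),(T,b)):
    for r in l[:1]:
      p=atz(im,r["position"],z);print(n,round(r["p"],2),p,"ang",np.degrees(np.arctan2(p[1],p[0]-.583)))
  if a and b: print("  tri",*tri(S,a[0]["position"],T,b[0]["position"]))
print(ctrl.get_obs()["tool_pos"])
E
```

```text
cap_top 0.61 [0.5692 0.088  0.166 ] ang 98.92822419880241
cap_top 0.56 [0.5703 0.0824 0.166 ] ang 98.74282194942865
  tri [0.5682 0.0823 0.1717] 0.0017726142629724364
rotor_grip 0.77 [0.5835 0.0068 0.127 ] ang 85.56991482329784
high_spot 0.98 [0.563  0.0922 0.088 ] ang 102.23143599788617
bottle_mid 0.61 [ 0.5272 -0.2247  0.0575] ang -103.95586264967653
bottle_mid 0.81 [ 0.5193 -0.2194  0.0575] ang -106.18346036546566
  tri [ 0.5243 -0.2215  0.0516] 0.008293599578946998
jar_mid 0.68 [ 0.7206 -0.162   0.0275] ang -49.654963730973336
jar_mid 0.8 [ 0.721  -0.1571  0.0275] ang -48.70135951038096
  tri [ 0.7233 -0.1584  0.0211] 0.00037541355175539474
spare_mid 0.61 [0.4966 0.3523 0.006 ] ang 103.78209905096145
spare_mid 0.64 [0.5018 0.3491 0.006 ] ang 103.09204873672931
  tri [0.4986 0.3482 0.0097] 0.005465083404496623
[ 0.3812 -0.4499  0.3123]
```

View pics/s7.png

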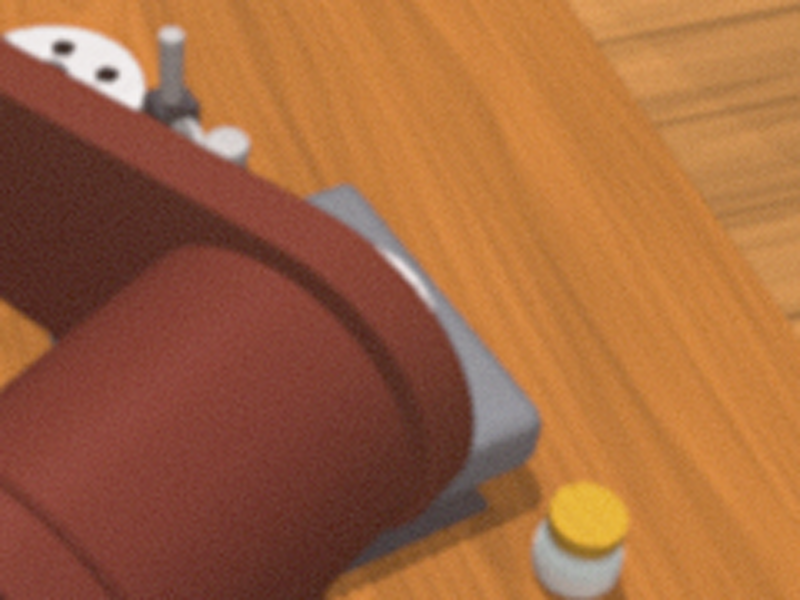

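```bash
python3 - <<'E'
from h import *
np.set_printoptions(precision=4,suppress=True)
S=ctrl.get_image("side");T=ctrl.get_image("top")
f=lambda u,v:(u/640,v/480)
print(tri(S,f(260+228*.3,170+141*.3),T,f(235+253/4,160+275/4)))
a=atz(T,f(235+378/4,160+244/4),.149);b=atz(T,f(235+478/4,160+231/4),.149);d=a-b;print("bar",np.degrees(np.arctan2(d[1],d[0])))
def ang(p):
    p=atz(T,f(235+p[0]/4,160+p[1]/4),.08);return np.degrees(np.arctan2(p[1]-.0,p[0]-.583))
A=[(357,198),(433,175),(503,213),(528,288),(490,358),(412,381),(341,342),(320,267)]
B=[(367,191),(445,179),(511,224),(526,300),(480,365),(400,379),(333,332),(320,255)]
print(45+np.mean([(ang(b)-ang(a)+180)%360-180 for a,b in zip(A,B)]))
E
```

```text
(array([0.5661, 0.087 , 0.1674]), np.float64(0.0002764385707456676))
bar 98.50593283515362
38.15259025540624
```

```bash
python3 -c "
from station import ctrl
print(ctrl.finish_job())"
```

```text
the job is handed in; nothing more can be done
None
```

I pushed the indicator down onto the rim and turned the rotor about 38° anticlockwise by its bar grip. I then let go, moved the arm clear and handed the job in at about 12.8 s. No verdict was reported.

- **Indicator:** I pressed the cap with closed fingers until it hit its stop. The tip stayed at about 166 mm while the force rose to 25 N. A later check from both cameras put the cap at 167 mm, so it stayed down.
- **Rotor position:** The final bar angle from the top camera is 98.5°, and the indicator lies at 100.8°, so the bar is about 2° short. The network placed the high spot at about 102°, which is about 1° past. The two disagree slightly, but both are well inside the 10° limit.
- **Bottle, jar and spare rotor:** The network's positions changed by less than 1 cm, which is about its noise.
- **Not checked:** I did not read the dial, so the plunger's travel is inferred from the geometry. In the last side view the arm hid the rotor.

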